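# Seal the ear-drop bottle with the bench sealing pliers

## Robot

A 6-joint arm with a two-finger parallel gripper is mounted at the origin on the work surface. World frame = base frame: x ahead of the robot, y to its left, z up, the work surface at z = 0. Lengths are in mm, angles in degrees, forces in N, time in s.
With the tool pointing down it reaches from about 225 to 725 mm from the base axis. Payload 3.1 kg.
Tool frame: the origin (TCP) lies midway between the tips of the shut fingers; the grasp point (between the pads) lies 19 mm behind it; z points along the fingers, y is the line along which they close (so a half turn about z gives the same grasp; the last joint's range is limited). The gripper opens to 85 mm and grips with 20 to 120 N. Pads are 22 mm wide; open, the fingers measure 114 mm over their backs; the gripper's body (76 mm by 85 mm) begins 54 mm behind the grasp point. The pads swing forward as they close: fully open they stand 13 mm farther back than shut.
Start: joints at [61.604, 2.75, 5.684, 92.934, 0, 82.678], TCP at [188.777, 489.878, 204.912] pointing down, gripper open.
Joint ranges: [-166.93, 166.93], [-56.73, 111.36], [-69.38, 81.34], [-121.58, 131.49], [-85.45, 84.26], [-180, 180]. Speed limits (degrees/s): [159.86, 159.86, 180, 180, 180, 180].

## Interface

Orientations are given as a 3x3 rotation matrix whose columns are the frame's x, y, z axes.
In Python, from station import * gives the robot as it stands.
- The arm moves only by the tool move_arm, never from a script. Its argument "steps" is a list that holds one entry, the list of rows, each a list of 7 numbers: the shift along the tool's x, y, z in cm, then the turn, a rotation vector about the tool's x, y, z in rad, then the opening, from 0 (shut) to 1 (fully open). A call has exactly 10 rows; each row is the pose to reach, as a shift and turn from the pose commanded when the call began, along the tool's axes at that moment; what a row does not reach only later rows make up. A row lasts 1/10 s, in which the tool goes at most 50 mm and 8.59 degrees, less where a joint would pass 70% of its speed; a pose out of reach is approached as far as the arm can. A call with a gripper value outside its range is refused whole. The fingers move at their own pace and stop on an object; "force" is the grip in N (left out, the last holds). Time passes only in rows, so rows that repeat a pose let the fingers close, or fill a call up. It gives the time, the measured TCP pose, the force and the opening at its end, in the units of the state.
- sense(): the state, without advancing time (a new reading comes with each control period).
- get_image(name): name is "side" or "top" or "wrist"; returns a dict with "pixels" (420x560x3 uint8, blue, green, red), "K" (3x3 intrinsics, pixels), "position" and "rotation" of the camera in the world; the wrist camera has in their place "hand_eye" (4x4, takes a point from camera to tool coordinates, whose origin is the TCP and whose axes are the flange's). Camera axes: x right, y down, z forward; pixel columns grow to the right and rows downward; lengths in mm; the calibration is good to about 2 mm. A picture is of the moment at which its call begins: read the wrist's pose just before it. There is no depth.
- sign_off(): hands the job in, once; it reports no verdict.
Trained networks look in the newest picture that a camera, given by its name, has taken for a name from the list of things; names that differ only in an ending like _2 or _b are one class to them, and where a whole thing is asked for, a point or a joint stands for the part that bears it (a point fixed in the world has none). Each returns a list of dicts, best first, with "conf" (0 to 1); they miss things now and then, are a little off and sometimes report something else, mostly with a low value. They report only what shows in the picture. A call takes as long as a camera call. They do not tell look-alikes from the thing itself.
- look_for(query, camera): "point" ([x, y, z] in mm, in world coordinates, good to about 4 mm: the middle of the surface that is visible of it).
The state is a dict: "clock": time; "qpos": joint angles; "qd": joint speeds; "joint_efforts": joint torques, N m; "position": TCP position; "tcp_rot": TCP orientation; "wrist_force": force on the tool from outside, world axes, zero at the start; "ft_torque": the same for the moment, N m; "width": finger opening in mm.
Only numpy, scipy, OpenCV 4.12 (cv2) and the standard library are available. Lean on these libraries where they do the work, as an engineer would, in place of code of your own. Each camera call takes 0.05 s, during which the arm holds its last target. There are 200 camera calls.

## Task

Stand the medicine bottle with the green cap upright on the black round seat between the open jaws of the sealing pliers. Then squeeze the two blue handles together until they snap fully shut on the bottle's metal collar, and let go, leaving the bottle standing there in the closed jaws.

Things in the scene. Friction and masses are not known exactly. Their poses are not given: they have to be found in the camera images.
- bottle_cap (a point): Centre of the rigid green cap of the loose round amber-glass bottle, 85 mm above its foot; z up along the bottle, 110 mm tall, about 0.11 kg. From the foot: body 34 mm across to 40 mm, aluminium collar 26 mm across from 47 to 57 mm, cap 22 mm across from 57 to 110 mm; grip the cap here. Two bottles of the same shape have a white and a red cap.
- seat (a point): Centre of the top of the flat black rubber seat, 56 mm across, 12 mm above the table, midway between the plier jaws. x points outwards from the pivot (75 mm behind), z up. The jaws (59 to 69 mm above the table) are level with the collar of a bottle standing here; gap along y 55 mm open, 27 mm shut, flat faces 34 mm long. A bottle standing here has its cap centre 85 mm above this point.
- handles (a point): Point midway between the two blue plier handles where to squeeze, 64 mm above the table, 95 mm from the pivot, 170 mm from the seat; axes as the seat's. Handles lie on its +y and -y sides: 62 mm over their outer faces when open, 24 mm shut; 18 mm high, ending 21 mm beyond this point (-x). Grip from above, a finger outside each, closing along y. Base plate below 10 mm thick.
- handle (a joint): Angle of each handle about the upright pivot (both move together): 0 rad open, 0.2 rad shut. The force needed on each handle rises to about 10 N near 0.065 rad, falls to nothing near 0.13 rad; beyond that the pliers snap shut by themselves and stay shut when released. Let go earlier, they spring back open.
Things that resemble listed ones, but are neither listed nor needed, are in the scene too. What is shaped like the part that bears bottle_cap but turquoise or yellow is not meant.

How it is judged (in metres and radians):
On the way, in this order (a step that is already met when the one before it is completed fails the run):
1. the green-capped bottle stands upright on the seat while the jaws are still open (horizontal distance between bottle_cap and seat below 0.018 m and z of bottle_cap in the frame of seat below 0.088 m and angle between bottle_cap's own z axis and vertical below 0.12 rad and value of joint handle below 0.05 rad), for 0.2 s.
2. the handles are squeezed until the pliers snap shut with the bottle in the jaws (value of joint handle above 0.18 rad and horizontal distance between bottle_cap and seat below 0.018 m and angle between bottle_cap's own z axis and vertical below 0.15 rad), for 0.2 s.
At the end, for the whole second after the job is handed in: The pliers are shut (handle angle above 0.18 rad) and the green-capped bottle stands upright (within 7 degrees) on the seat, its axis within 18 mm of the seat's centre and its foot on the seat (within 3 mm) (value of joint handle above 0.18 rad and horizontal distance between bottle_cap and seat below 0.018 m and z of bottle_cap in the frame of seat between 0.08 and 0.088 m and angle between bottle_cap's own z axis and vertical below 0.12 rad); the robot touches nothing.
It also fails if it takes over 58 s, if anything falls off the work surface, if the arm or the gripper's body presses on something with over 40 N, if the wrist force passes 120 N, or if a joint passes its speed limit or range.

## Working session

There is one attempt and no reset: what is moved stays moved. The work goes in short steps, Python scripts to look and compute and a tool call to move; the robot and the scene stay as the last step left them, time stands still between calls to the robot, and variables do not carry over. Pictures are saved under pics/ and viewed, on a budget of 10 in all, crops included, one or two more only if the job needs it, and the job is handed in when it is done.

Besides the shell and the picture viewer there is one more tool, called after ">>>" as a command line: name --argument value ..., lists and objects as JSON in quotes. move_arm: Moves the arm, as the interface text tells. Its arguments: {"type":"object","properties":{"steps":{"type":"array","items":{"type":"array","items":{"type":"array","items":{"type":"number"}}}},"force":{"type":"number"}},"required":["steps"]}

```bash
mkdir -p pics; ls
python3 - <<'E'
from station import *
import cv2
for c in ("top","side"):
    im=get_image(c); cv2.imwrite(f"pics/{c}1.png",im["pixels"]); print(c,im["K"],im["position"],im["rotation"])
    for q in ("bottle_cap","seat","handles","handle"):
        for d in look_for(q,c)[:5]: print(q,d)
s=sense(); print(s["clock"],s["position"],s["tcp_rot"],s["width"],s["wrist_force"])
E
```

```text
pics
top [[469.15092168   0.         282.03861723]
 [  0.         469.15092168 206.25500265]
 [  0.           0.           1.        ]] [453.4709505   24.70740161 935.38848978] [[-0.02828829 -0.99465904  0.09926307]
 [-0.99946689  0.02652539 -0.01903515]
 [ 0.01630049 -0.09974863 -0.99487914]]
bottle_cap {'point': [629.1, 317.4, 55.3], 'conf': 0.78}
bottle_cap {'point': [583.2, 233.2, 58.1], 'conf': 0.62}
bottle_cap {'point': [524.9, 168.5, 64.4], 'conf': 0.53}
seat {'point': [544.1, -46.6, 8.0], 'conf': 0.89}
handles {'point': [543.7, -45.5, 14.7], 'conf': 0.96}
handle {'point': [554.7, -47.0, 68.9], 'conf': 0.6}
side [[413.8006204    0.         281.66532564]
 [  0.         413.8006204  212.03203609]
 [  0.           0.           1.        ]] [ 491.54752287 -645.03843495  581.4955845 ] [[ 0.99893659 -0.0047702   0.04585771]
 [-0.0396104  -0.59780229  0.80066438]
 [ 0.02359452 -0.80162938 -0.59735553]]
bottle_cap {'point': [635.0, 312.3, 43.5], 'conf': 0.79}
bottle_cap {'point': [587.7, 225.6, 47.2], 'conf': 0.75}
bottle_cap {'point': [526.8, 162.9, 48.2], 'conf': 0.6}
seat {'point': [538.9, -59.0, 13.4], 'conf': 0.83}
handles {'point': [538.6, -62.7, 7.3], 'conf': 0.7}
handle {'point': [548.9, -48.8, 67.5], 'conf': 0.59}
0.5 [188.78416812 489.8496253  204.86818559] [[-9.33115409e-01  3.59577019e-01 -2.37115534e-05]
 [ 3.59577019e-01  9.33115404e-01 -1.01909793e-04]
 [-1.45188038e-05 -1.03619728e-04 -9.99999995e-01]] 85.07909244134775 [ 0.21148385 -0.50146026 -0.24677488]
```

View pics/top1.png

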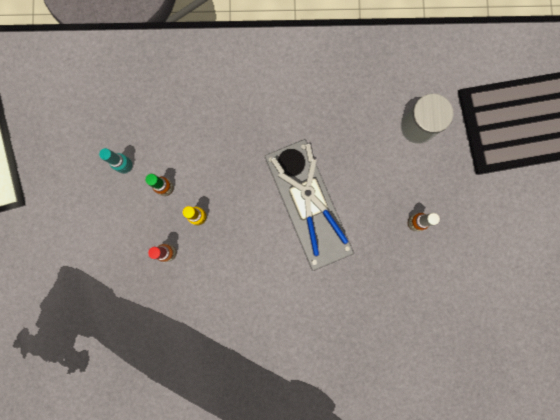

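View pics/side1.png

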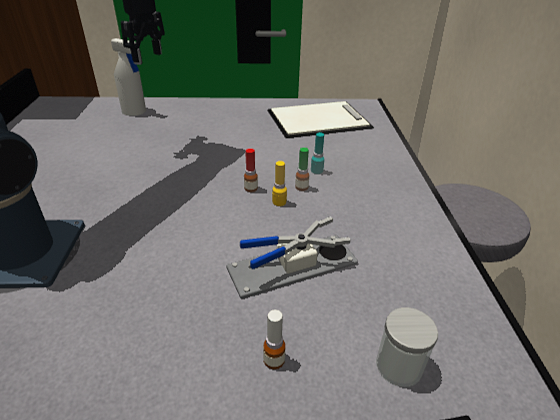

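The top view shows the green cap at about (152,180), the seat at (292,162), the pivot at (308,192) and the blue handles ending near (316,255) and (346,242). The side view has the green cap at (303,150) and the seat at (333,252). Next I compute positions from colour blobs.

```bash
cat > h.py <<'E'
import numpy as np, cv2
from station import *
def ray(im,uv):
    d=np.asarray(im["rotation"])@np.linalg.inv(im["K"])@np.array([uv[0],uv[1],1.]); return np.asarray(im["position"],float),d
def atz(im,uv,z):
    p,d=ray(im,uv); return p+d*(z-p[2])/d[2]
def tri(*rs):
    A=0;b=0
    for p,d in rs:
        d=d/np.linalg.norm(d);M=np.eye(3)-np.outer(d,d);A=A+M;b=b+M@p
    x=np.linalg.solve(A,b); return x
def wristim():
    s=sense(); im=get_image("wrist"); T=np.eye(4);T[:3,:3]=s["tcp_rot"];T[:3,3]=s["position"]
    W=T@np.asarray(im["hand_eye"]); im["position"]=W[:3,3];im["rotation"]=W[:3,:3]; return im
def blobs(im,lo,hi,box=None,amin=25):
    hsv=cv2.cvtColor(im["pixels"],cv2.COLOR_BGR2HSV); m=cv2.inRange(hsv,lo,hi)
    if box: k=np.zeros_like(m);k[box[1]:box[3],box[0]:box[2]]=1;m=m*k
    n,l,st,c=cv2.connectedComponentsWithStats(m)
    return [(c[i].round(1),st[i].tolist()) for i in range(1,n) if st[i][4]>=amin]
G=((50,120,50),(75,255,255)); B=((105,120,50),(130,255,255)); K=((0,0,0),(180,255,25))
E
python3 - <<'E'
from h import *
t=get_image("top");s=get_image("side")
for n,im,bx,bs in(("t",t,(130,160,180,200),(255,130,355,275)),("s",s,(290,140,312,180),(225,215,360,300))):
    print(n,"G",blobs(im,*G,bx)); print("B",blobs(im,*B,bs)); print("K",blobs(im,*K,bs))
g=lambda im,bx:blobs(im,*G,bx)[0][0]
x=tri(ray(t,g(t,(130,160,180,200))),ray(s,g(s,(290,140,312,180))));print("cap",x)
for b,_ in blobs(t,*B,(255,130,355,275)): print("handle",atz(t,b,70))
for b,_ in blobs(s,*B,(225,215,360,300)): print("handle side",atz(s,b,68))
print("seat",atz(t,(292,162),12),"pivot",atz(t,(308,192),73), "corners",[atz(t,c,10).round(0)[:2] for c in((267,155),(302,141),(353,251),(315,269))])
p=t["pixels"][130:280,250:365];cv2.imwrite("pics/t2.png",cv2.resize(p,None,fx=5,fy=4,interpolation=3))
E
```

```text
t G [(array([153.6, 180.6]), [146, 174, 17, 14, 168])]
B [(array([335. , 226.4]), [323, 210, 25, 34, 210]), (array([312.5, 236.1]), [307, 217, 12, 39, 207])]
K [(array([284.6, 167.4]), [279, 158, 14, 17, 53])]
s G [(array([302.7, 151. ]), [300, 148, 8, 13, 42])]
B [(array([258.7, 241.8]), [240, 236, 39, 12, 309]), (array([267.2, 257.4]), [250, 247, 36, 22, 318])]
K [(array([325.1, 252.9]), [319, 246, 19, 14, 39])]
cap [588.12565602 235.7410753  106.81506408]
handle [499.77184145 -88.72315002  70.        ]
handle [483.0200882 -46.4519392  70.       ]
handle side [483.78252409 -50.54751827  68.        ]
handle side [499.34248741 -93.79133276  68.        ]
seat [633.89677884 -15.37177344  12.        ] pivot [564.79566073 -40.69196619  73.        ] corners [array([650.,  34.]), array([677., -37.]), array([ 454., -130.]), array([421., -54.])]
```

View pics/t2.png

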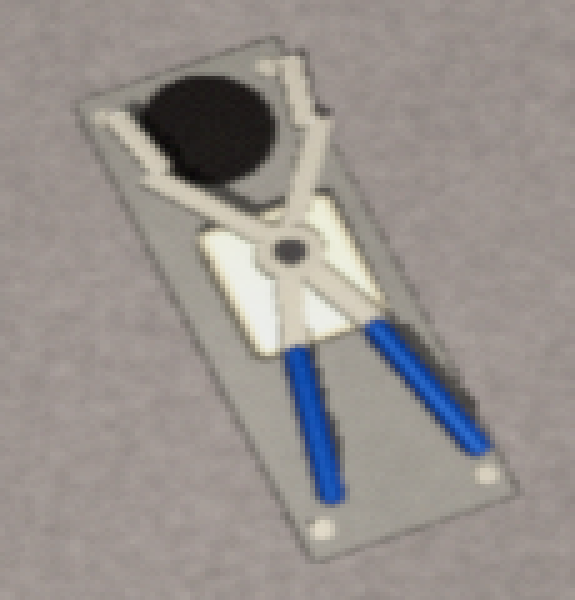

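The crop confirms the pliers' axis at about 20° (seat ≈ (633,-16), pivot ≈ (565,-41)), which is 73.5 mm against the stated 75. That puts the handle point near (475,-73). Next I move above the green bottle, closing axis across the turquoise–yellow line.

>>> move_arm --steps '[[[-4,-0.9,-2,0,0,-0.13,1],[-9,-1.8,-2,0,0,-0.27,1],[-13.5,-2.8,-2,0,0,-0.4,1],[-18,-3.7,-2,0,0,-0.54,1],[-23,-4.7,-2,0,0,-0.67,1],[-28,-5.7,-2,0,0,-0.8,1],[-32.5,-6.6,-2,0,0,-0.94,1],[-37,-7.6,-2,0,0,-1.07,1],[-42,-8.6,-2,0,0,-1.2,1],[-46.3,-9.5,-2,0,0,-1.335,1]]]' --force 30

```text
clock: 1.6
position: [587.6, 233.8, 225.0]
tcp_rot: [[-0.563, -0.826, 0.001], [-0.826, 0.563, 0.0], [-0.001, -0.0, -1.0]]
wrist_force: [1.2, 1.0, -0.1]
width: 85.7
```

Run:
```python
from h import *
w=wristim(); cv2.imwrite("pics/w1.png",w["pixels"]); s=sense(); print(s["clock"],s["position"],s["tcp_rot"],w["position"],w["rotation"][:,2])
for b in blobs(w,*G): print(b,atz(w,b[0],110))
print(look_for("bottle_cap","wrist"))
```

```text
1.65 [594.25736841 227.90415468 221.70952017] [[-0.56467732 -0.82530502  0.00333918]
 [-0.82530823  0.5646584  -0.0052168 ]
 [ 0.00241996 -0.00570166 -0.99998082]] [546.88489049 174.55473619 393.90237697] [ 0.15949591  0.23399564 -0.95906574]
(array([281.3, 204.3]), [270, 186, 22, 31, 392]) [588.26350673 238.44989944 110.        ]
[{'point': [587.6, 231.4, 76.2], 'conf': 0.84}, {'point': [634.7, 317.6, 67.6], 'conf': 0.8}, {'point': [529.9, 175.2, 110.0], 'conf': 0.67}]
```

View pics/w1.png

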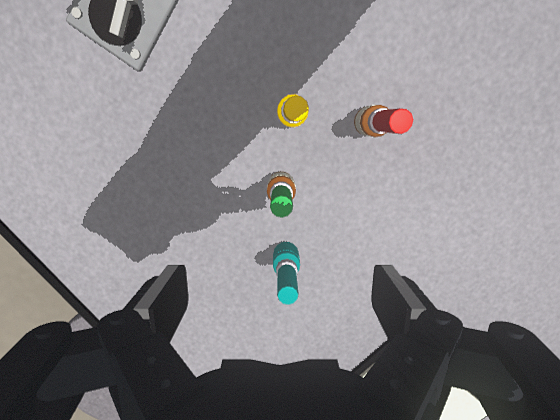

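Wrist view: green cap at (281,205), clear of the turquoise (287,280) and yellow (293,110) ones along the closing axis. The arm was still settling, so I measure again.

Run:
```python
from h import *
w=wristim();w=wristim(); s=sense(); print(s["clock"],s["position"],s["width"],w["K"][0])
for b in blobs(w,*G): print(b); x,y,ww,hh,_=b[1]; print(atz(w,(x+ww/2-.5,y+hh-1-ww*.48),110), atz(w,b[0],102))
print(look_for("bottle_cap","wrist")[:1])
R=np.array(s["tcp_rot"]); print(R)
```

```text
1.8 [586.54275632 234.11036239 223.59005242] 85.65691439162988 [313.42869758   0.         279.3844151 ]
(array([282.2, 206.1]), [271, 187, 22, 32, 401])
[589.46393448 239.08712445 110.        ] [589.35817293 240.22705697 102.        ]
[{'point': [586.4, 232.4, 76.7], 'conf': 0.88}]
[[-5.70340239e-01 -8.21405146e-01 -2.36592738e-03]
 [-8.21407244e-01  5.70342107e-01 -1.43165092e-04]
 [ 1.46698455e-03  1.86173708e-03 -9.99997191e-01]]
```

>>> move_arm --steps '[[[-0.3,0,2,0,0,0,1],[-0.35,0,5,0,0,0,1],[-0.35,0,8,0,0,0,1],[-0.35,0,10.5,0,0,0,1],[-0.35,0,12.5,0,0,0,1],[-0.35,0,14,0,0,0,1],[-0.35,0,15,0,0,0,1],[-0.35,0,15.5,0,0,0,1],[-0.35,0,15.7,0,0,0,1],[-0.35,0,15.7,0,0,0,1]]]'

```text
clock: 2.85
position: [588.5, 238.3, 68.7]
tcp_rot: [[-0.568, -0.823, 0.001], [-0.823, 0.568, 0.0], [-0.001, -0.001, -1.0]]
wrist_force: [0.8, -0.5, 0.1]
width: 85.7
```

Run:
```python
from h import *
get_image("top");w=wristim(); cv2.imwrite("pics/w2.png",w["pixels"]); s=sense(); print(s["clock"],s["position"],s["wrist_force"])
R=np.array(s["tcp_rot"])
for b in blobs(w,*G): p=atz(w,b[0],100); print(b,p,R.T@(p-s["position"]))
```

```text
2.95 [588.8201077  238.22888358  69.09449648] [ 0.60300841  0.49314447 -0.3956714 ]
(array([277.3, 276.9]), [257, 230, 45, 78, 2039]) [590.28055878 239.22762351 100.        ] [ -1.69873119  -0.67422922 -30.90210792]
```

View pics/w2.png

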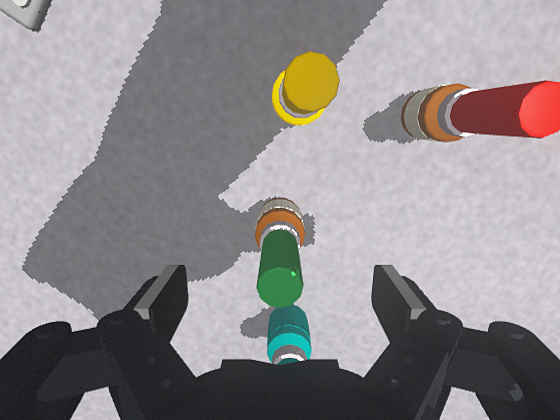

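Cap (277,277) sits centred between the fingers, its axis within 2 mm. I close, then lift.

>>> move_arm --steps '[[[0,0,0,0,0,0,0],[0,0,0,0,0,0,0],[0,0,0,0,0,0,0],[0,0,0,0,0,0,0],[0,0,0,0,0,0,0],[0,0,0,0,0,0,0],[0,0,0,0,0,0,0],[0,0,0,0,0,0,0],[0,0,0,0,0,0,0],[0,0,0,0,0,0,0]]]' --force 35

```text
clock: 3.95
position: [588.2, 238.0, 68.1]
tcp_rot: [[-0.568, -0.823, 0.0], [-0.823, 0.568, 0.0], [-0.0, -0.0, -1.0]]
wrist_force: [1.1, 0.3, 0.8]
width: 20.5
```

>>> move_arm --steps '[[[0,0,-1,0,0,0,0],[0,0,-3,0,0,0,0],[0,0,-5.5,0,0,0,0],[0,0,-8,0,0,0,0],[0,0,-10.5,0,0,0,0],[0,0,-12.5,0,0,0,0],[0,0,-14,0,0,0,0],[0,0,-15,0,0,0,0],[0,0,-15,0,0,0,0],[0,0,-15,0,0,0,0]]]'

```text
clock: 4.95
position: [587.8, 238.0, 217.2]
tcp_rot: [[-0.568, -0.823, -0.001], [-0.823, 0.568, -0.0], [0.001, 0.001, -1.0]]
wrist_force: [-0.4, -0.5, -1.7]
width: 20.2
```

Run:
```python
from h import *
get_image("top");s=sense(); print(s["clock"],s["position"],s["width"],s["wrist_force"],s["ft_torque"])
w=wristim();R=np.array(s["tcp_rot"])
for b in blobs(w,*G): 
  x,y,ww,hh,_=b[1]; print(b)
  print(look_for("bottle_cap","wrist")[:2])
si=get_image("side")
```

```text
5.0 [587.4813025  237.94223469 216.62913513] 20.181615112683133 [-0.2590857   0.13114596 -2.23072386] [0.00689621 0.05385404 0.02246026]
(array([278.3, 276.6]), [258, 231, 44, 78, 2310])
[{'point': [534.6, 175.7, 112.7], 'conf': 0.88}, {'point': [584.6, 232.6, 232.9], 'conf': 0.63}]
```

Bottle held (width 20, weight felt). I carry it above the seat.

>>> move_arm --steps '[[[1,-1,0,0,0,0.03,0],[3,-3,0,0,0,0.1,0],[5.5,-5.5,0,0,0,0.19,0],[8.3,-8.2,0,0,0,0.28,0],[11,-11,0,0,0,0.37,0],[13.5,-13.5,0,0,0,0.46,0],[15.8,-15.7,0,0,0,0.54,0],[17.4,-17.3,0,0,0,0.59,0],[18.3,-18.2,0,0,0,0.61,0],[18.3,-18.2,0,0,0,0.61,0]]]'

```text
clock: 6.15
position: [633.9, -18.2, 217.4]
tcp_rot: [[-0.938, -0.347, -0.001], [-0.347, 0.938, -0.0], [0.001, -0.0, -1.0]]
wrist_force: [-1.1, 0.6, -1.7]
width: 20.3
```

Run:
```python
from h import *
get_image("top");get_image("top");w=wristim(); cv2.imwrite("pics/w3.png",w["pixels"]); s=sense(); print(s["clock"],s["position"],s["tcp_rot"],s["width"])
np.savez("w3.npz",**{k:w[k] for k in("K","position","rotation")})
for q in("seat","handles"):print(q,look_for(q,"wrist")[:2])
hs=[atz(w,b[0],71) for b in blobs(w,*B)];print(hs,[b for b in blobs(w,*B)])
```

```text
6.3 [633.72934932 -14.91755299 217.89918691] [[-9.36444791e-01 -3.50814841e-01 -3.18171867e-04]
 [-3.50814985e-01  9.36444449e-01  7.99474646e-04]
 [ 1.74827078e-05  8.60283326e-04 -9.99999630e-01]] 20.247142258745402
seat [{'point': [546.4, -46.0, 8.1], 'conf': 0.72}]
handles [{'point': [540.1, -46.8, 11.1], 'conf': 0.96}]
[array([504.55711974, -85.97097364,  71.        ]), array([489.31424468, -45.65690628,  71.        ])] [(array([255.8,  34.6]), [244, 0, 24, 72, 735]), (array([303.7,  34.4]), [293, 0, 23, 72, 755])]
```

View pics/w3.png

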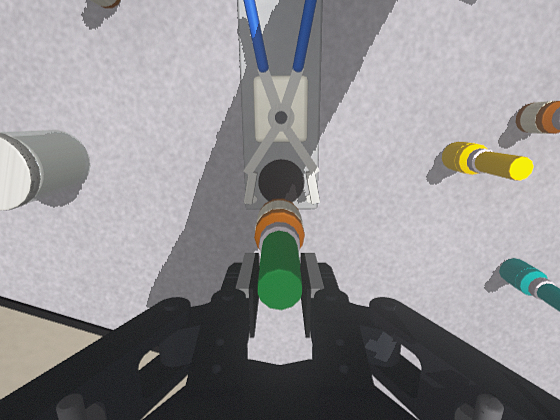

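The wrist view shows the seat disc centred at about (281,181), with edges at 259 and 303 and the top at 159. The pivot is at (281,117), the handles are symmetric about column 280, and the bottle is centred near column 280.

Run:
```python
from h import *
w=dict(np.load("w3.npz")); P=sense()["position"];R=np.array(sense()["tcp_rot"])
s=atz(w,(281,181),12);p=atz(w,(281,117),75);print(s,p,atz(w,(259,181),12)-atz(w,(303,181),12),np.linalg.norm((s-p)[:2]),np.degrees(np.arctan2(*(s-p)[1::-1])))
print("top edge dist",np.linalg.norm(atz(w,(281,159),12)-s), "tool delta",R.T@(s-P), P)
def proj(X): 
    c=w["rotation"].T@(X-w["position"]);c=w["K"]@c;return c[:2]/c[2]
for off in(-3,0,3): # bottle axis offset along tool x: cap top centre and foot
    print(off,[proj(np.array(P)+R@np.array([off,0,0])+np.array([0,0,h-68])).round(1) for h in(110,0)])
print(look_for("bottle_cap","wrist")[:1])
```

```text
[631.84910631 -13.60660433  12.        ] [563.08711879 -39.82120812  75.        ] [ 18.62676199 -49.90541035   0.        ] 73.58951270234485 20.868690162532538
top edge dist 26.44223092735948 tool delta [  1.53575021   1.4575462  206.05240254] [633.8017538  -14.51661332 218.05201919]
-3 [array([281. , 292.5]), array([280.1, 219.2])]
0 [array([281. , 286.6]), array([280.1, 215.5])]
3 [array([281. , 280.7]), array([280.1, 211.9])]
[{'point': [627.9, -18.5, 236.7], 'conf': 0.76}]
```

The TCP is within 2 mm of above the seat, so I lower it straight down: 218 → 80.5.

>>> move_arm --steps '[[[0.05,0,1,0,0,0,0],[0.05,0,3,0,0,0,0],[0.05,0,5,0,0,0,0],[0.05,0,7,0,0,0,0],[0.05,0,9,0,0,0,0],[0.05,0,11,0,0,0,0],[0.05,0,12.3,0,0,0,0],[0.05,0,13,0,0,0,0],[0.05,0,13.4,0,0,0,0],[0.05,0,13.4,0,0,0,0]]]'

```text
clock: 7.45
position: [633.5, -16.0, 83.9]
tcp_rot: [[-0.937, -0.35, -0.0], [-0.35, 0.937, -0.0], [0.0, -0.0, -1.0]]
wrist_force: [0.2, 0.1, -1.2]
width: 20.2
```

Run:
```python
from h import *
w=wristim();s=sense(); print(s["clock"],s["position"],s["width"],s["wrist_force"]);cv2.imwrite("pics/w4.png",w["pixels"])
```

```text
7.5 [633.95937873 -16.09904962  84.59466025] 20.27466284376891 [ 0.05111906 -0.02919046 -1.21674732]
```

View pics/w4.png

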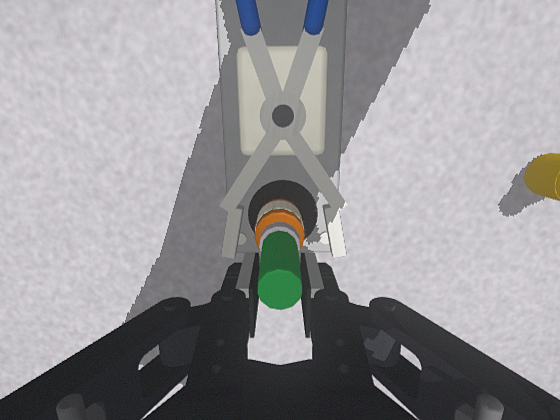

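The bottle hangs inside the gap. The seat disc centre is at about (282,214) and the foot centre at about (279,219), a few mm off. I nudge it and lower onto the seat.

>>> move_arm --steps '[[[0.1,0.1,0,0,0,0,0],[0.2,0.25,0,0,0,0,0],[0.2,0.25,0,0,0,0,0],[0.2,0.25,0.1,0,0,0,0],[0.2,0.25,0.2,0,0,0,0],[0.2,0.25,0.3,0,0,0,0],[0.2,0.25,0.35,0,0,0,0],[0.2,0.25,0.35,0,0,0,0],[0.2,0.25,0.35,0,0,0,0],[0.2,0.25,0.35,0,0,0,0]]]'

```text
clock: 8.5
position: [630.8, -14.4, 80.4]
tcp_rot: [[-0.937, -0.35, -0.0], [-0.35, 0.937, -0.0], [0.0, -0.0, -1.0]]
wrist_force: [0.2, 0.2, -2.0]
width: 20.5
```

>>> move_arm --steps '[[[0,0,0.03,0,0,0,0],[0,0,0.06,0,0,0,0],[0,0,0.09,0,0,0,0],[0,0,0.12,0,0,0,0],[0,0,0.12,0,0,0,0],[0,0,0.12,0,0,0,0],[0,0,0.12,0,0,0,0],[0,0,0.12,0,0,0,0],[0,0,0.12,0,0,0,0],[0,0,0.12,0,0,0,0]]]'

```text
clock: 9.5
position: [631.2, -14.5, 80.1]
tcp_rot: [[-0.937, -0.35, 0.001], [-0.35, 0.937, -0.0], [-0.001, -0.001, -1.0]]
wrist_force: [-1.4, 1.8, 4.9]
width: 20.6
```

Contact (+5 N upward). I open, wait and retreat upward.

>>> move_arm --steps '[[[0,0,0,0,0,0,0.45],[0,0,0,0,0,0,0.45],[0,0,0,0,0,0,0.45],[0,0,0,0,0,0,0.45],[0,0,0,0,0,0,0.6],[0,0,0,0,0,0,0.6],[0,0,-0.5,0,0,0,0.6],[0,0,-1.5,0,0,0,0.6],[0,0,-3,0,0,0,0.6],[0,0,-5,0,0,0,0.6]]]'

```text
clock: 10.5
position: [630.5, -14.4, 130.3]
tcp_rot: [[-0.937, -0.35, -0.001], [-0.35, 0.937, 0.0], [0.0, 0.0, -1.0]]
wrist_force: [-0.3, 0.6, -0.7]
width: 51.2
```

>>> move_arm --steps '[[[0,0,-2,0,0,0,1],[0,0,-4,0,0,0,1],[0,0,-5,0,0,0,1],[3,0,-5,0,0,0,1],[6,0,-5,0,0,0,1],[9,0,-5,0,0,0,1],[12,0,-5,0,0,0,1],[14,0,-5,0,0,0,1],[14,0,-5,0,0,0,1],[14,0,-5,0,0,0,1]]]'

```text
clock: 11.5
position: [500.2, -63.5, 180.0]
tcp_rot: [[-0.937, -0.349, 0.002], [-0.349, 0.937, -0.0], [-0.002, -0.001, -1.0]]
wrist_force: [0.6, 0.5, -0.2]
width: 85.4
```

Run:
```python
from h import *
t=get_image("top");si=get_image("side");w=wristim();s=sense(); print(s["clock"],s["position"],s["width"],s["wrist_force"],s["tcp_rot"])
np.savez("w5.npz",**{k:w[k] for k in("K","position","rotation")})
for b in blobs(w,*B): print(b,atz(w,b[0],71))
for n,im in(("t",t),("s",si)): print(n,blobs(im,*G,(260,100,360,300)))
c=si["pixels"][170:300,220:370]
cv2.imwrite("pics/m5.png",np.hstack([cv2.resize(c,(420,420),interpolation=3),cv2.resize(w["pixels"],(380,420))]))
```

```text
11.65 [500.48979575 -63.19046052 179.29959792] 85.50220652206252 [0.22193909 0.65528979 0.11024732] [[-9.36688829e-01 -3.50162383e-01  5.86322639e-04]
 [-3.50162404e-01  9.36689002e-01  7.07992635e-05]
 [-5.73993206e-04 -1.38991265e-04 -9.99999826e-01]]
(array([302.9, 187.6]), [291, 149, 26, 80, 889]) [480.60398442 -47.84990287  71.        ]
(array([252.9, 188.4]), [240, 150, 27, 79, 879]) [497.08285067 -89.84583674  71.        ]
t [(array([293.2, 151.8]), [287, 144, 13, 17, 155])]
s [(array([336.7, 217.5]), [331, 205, 13, 27, 272])]
```

View pics/m5.png

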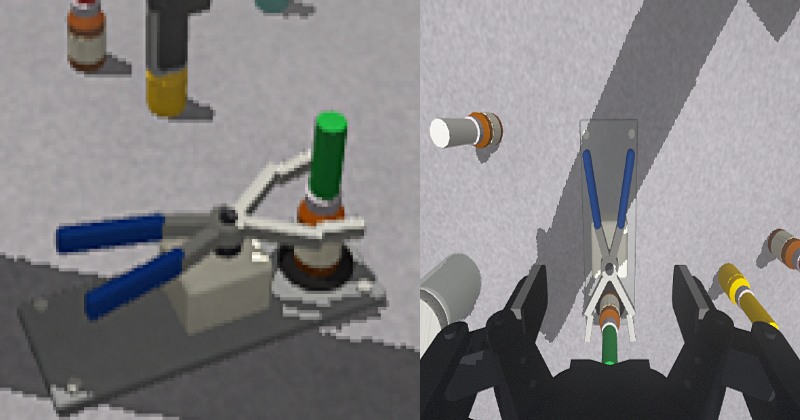

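The green bottle stands upright on the seat between the open jaws. The handles are symmetric about the tool's axis. Handle midpoint is about (475,-74), and I descend around it.

>>> move_arm --steps '[[[0.7,0,0.5,0,0,0,1],[1.7,-0.1,2,0,0,0,1],[2.5,-0.1,4,0,0,0,1],[2.75,-0.1,6.5,0,0,0,1],[2.75,-0.1,9,0,0,0,1],[2.75,-0.1,11,0,0,0,1],[2.75,-0.1,12.5,0,0,0,1],[2.75,-0.1,13.3,0,0,0,1],[2.75,-0.1,13.6,0,0,0,1],[2.75,-0.1,13.6,0,0,0,1]]]'

```text
clock: 12.65
position: [474.1, -73.9, 43.1]
tcp_rot: [[-0.937, -0.35, -0.0], [-0.35, 0.937, 0.0], [0.0, 0.0, -1.0]]
wrist_force: [0.1, -0.8, -0.4]
width: 85.5
```

Run:
```python
from h import *
w=wristim();s=sense(); print(s["clock"],s["position"],s["width"],s["wrist_force"]);cv2.imwrite("pics/w6.png",w["pixels"])
print(blobs(w,*B))
```

```text
12.7 [474.63537135 -74.06862598  43.74459486] 85.07445550546717 [-0.58927438 -0.13366488  0.3606959 ]
[(array([234.3, 292.8]), [209, 229, 50, 131, 2955]), (array([322. , 292.3]), [299, 228, 48, 133, 2922])]
```

View pics/w6.png

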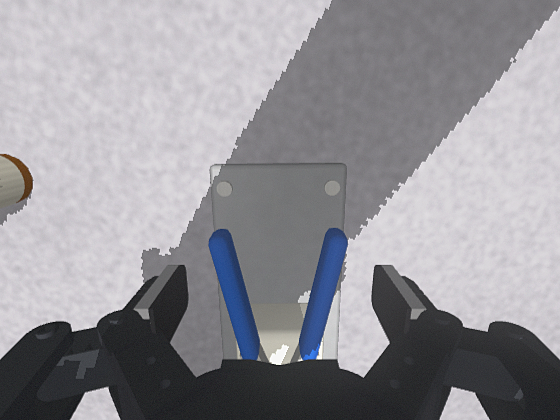

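Handles are centred between the fingers (234 and 322 → 278, fingers at 280). I squeeze.

>>> move_arm --steps '[[[0,0,0,0,0,0,0.75],[0,0,0,0,0,0,0.7],[0,0,0,0,0,0,0.64],[0,0,0,0,0,0,0.58],[0,0,0,0,0,0,0.52],[0,0,0,0,0,0,0.46],[0,0,0,0,0,0,0.4],[0,0,0,0,0,0,0.34],[0,0,0,0,0,0,0.28],[0,0,0,0,0,0,0.26]]]' --force 45

```text
clock: 13.7
position: [474.5, -74.0, 43.6]
tcp_rot: [[-0.937, -0.35, 0.001], [-0.35, 0.937, -0.0], [-0.001, -0.001, -1.0]]
wrist_force: [0.0, -0.1, 0.0]
width: 22.1
```

>>> move_arm --steps '[[[0,0,0,0,0,0,0.24],[0,0,0,0,0,0,0.22],[0,0,0,0,0,0,0.2],[0,0,0,0,0,0,0.2],[0,0,0,0,0,0,0.2],[0,0,0,0,0,0,0.2],[0,0,0,0,0,0,0.2],[0,0,0,0,0,0,0.2],[0,0,0,0,0,0,0.2],[0,0,0,0,0,0,0.2]]]'

```text
clock: 14.7
position: [474.2, -74.0, 43.3]
tcp_rot: [[-0.937, -0.35, 0.0], [-0.35, 0.937, -0.0], [-0.0, -0.0, -1.0]]
wrist_force: [-0.3, -0.7, -0.6]
width: 17.4
```

17.4 mm is below the stated 24, so I check before letting go.

Run:
```python
from h import *
w=wristim();si=get_image("side");s=sense(); print(s["clock"],s["position"],s["width"],s["wrist_force"])
print(blobs(w,*B))
c=si["pixels"][170:300,220:370]
cv2.imwrite("pics/m7.png",np.hstack([cv2.resize(c,(420,420),interpolation=3),cv2.resize(w["pixels"],(380,420))]))
```

```text
14.8 [474.1978507  -73.95402771  43.2261919 ] 17.361657290158647 [ 0.84914769 -0.03899103 -0.29629637]
[(array([222.6, 254.3]), [209, 229, 29, 62, 1063]), (array([333.4, 251.8]), [319, 228, 28, 60, 977]), (array([303.4, 347.8]), [299, 335, 9, 26, 169]), (array([255. , 347.9]), [252, 337, 8, 23, 145])]
```

View pics/m7.png

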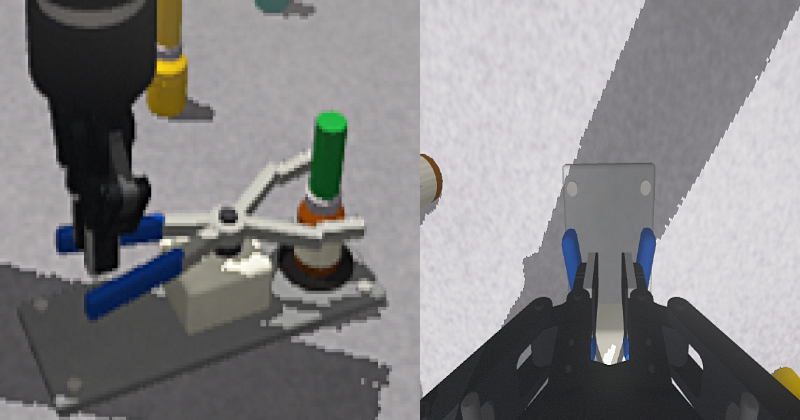

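The fingers closed between the handles without catching them: the pliers are still open and the bottle stands untouched. I work out the true fingertip height from the side picture.

Run:
```python
from h import *
si=get_image("side");w=wristim();P=np.array(sense()["position"]);R=np.array(sense()["tcp_rot"])
def proj(im,X):
    c=im["K"]@(np.asarray(im["rotation"]).T@(X-np.asarray(im["position"])));return (c[:2]/c[2]).round(1)
for z in(-30,-20,-10,0):
    print(z,[proj(si,P+R@np.array([x,y,z])) for x in(11,-11) for y in(12,-12)], [proj(w,P+R@np.array([11,y,z])) for y in(-8.7,8.7)])
print("handle outer pts side",[proj(si,np.array([475,-74,64])+R@np.array([x,y,0])) for x in(-20,0,20) for y in(27,-27)])
c=si["pixels"][215:285,225:295];cv2.imwrite("pics/m8.png",cv2.resize(c,(700,700),interpolation=cv2.INTER_NEAREST)[:600])
```

```text
-30 [array([245.6, 245.4]), array([249.9, 253.6]), array([256.8, 242.6]), array([261.3, 250.7])] [array([260.8, 252.2]), array([297. , 252.2])]
-20 [array([245.7, 249.5]), array([250. , 257.7]), array([256.8, 246.6]), array([261.3, 254.7])] [array([261.9, 244.3]), array([296. , 244.3])]
-10 [array([245.9, 253.5]), array([250.1, 261.7]), array([256.9, 250.6]), array([261.3, 258.7])] [array([262.9, 237.3]), array([295. , 237.3])]
0 [array([246. , 257.4]), array([250.2, 265.7]), array([257. , 254.5]), array([261.4, 262.7])] [array([263.8, 231. ]), array([294.2, 231. ])]
handle outer pts side [array([259. , 240.4]), array([269.3, 258.4]), array([249.1, 242.8]), array([259. , 261.2]), array([239. , 245.4]), array([248.4, 264. ])]
```

View pics/m8.png

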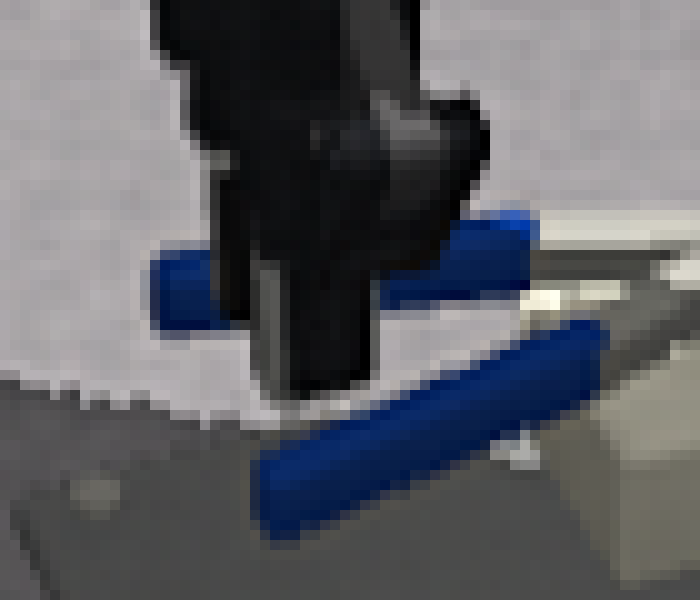

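The tip corners at about (250,254) and (262,253.5) match points 25–30 mm behind the nominal TCP. The wrist view agrees, so the real tips were at about z = 70, just above the handles. I lift, open and come back about 27 mm lower.

>>> move_arm --steps '[[[0,0,-1,0,0,0,0.2],[0,0,-3,0,0,0,0.2],[0,0,-4.5,0,0,0,0.2],[0,0,-5,0,0,0,1],[0,0,-5,0,0,0,1],[0,0,-5,0,0,0,1],[0,0,-5,0,0,0,1],[0,0,-5,0,0,0,1],[0,0,-5,0,0,0,1],[0,0,-5,0,0,0,1]]]'

```text
clock: 15.9
position: [473.9, -73.9, 92.8]
tcp_rot: [[-0.937, -0.35, -0.001], [-0.35, 0.937, 0.0], [0.001, 0.0, -1.0]]
wrist_force: [-0.6, -0.1, -0.2]
width: 85.6
```

>>> move_arm --steps '[[[0,0,1,0,0,0,1],[0,0,2.5,0,0,0,1],[0,0,4,0,0,0,1],[0,0,5,0,0,0,1],[0,0,5.7,0,0,0,1],[0,0,6.3,0,0,0,1],[0,0,6.8,0,0,0,1],[0,0,7.2,0,0,0,1],[0,0,7.5,0,0,0,1],[0,0,7.5,0,0,0,1]]]'

```text
clock: 16.9
position: [474.0, -73.9, 18.0]
tcp_rot: [[-0.937, -0.35, -0.0], [-0.35, 0.937, 0.0], [0.0, 0.0, -1.0]]
wrist_force: [0.0, 0.6, 0.0]
width: 85.0
```

Run:
```python
from h import *
get_image("top");w=wristim();si=get_image("side");s=sense(); print(s["clock"],s["position"],s["width"],s["wrist_force"])
print(blobs(w,*B))
c=si["pixels"][180:285,220:360]
cv2.imwrite("pics/m9.png",np.hstack([cv2.resize(c,(420,420),interpolation=3),cv2.resize(w["pixels"],(380,420))]))
```

```text
17.05 [474.47728559 -74.01709347  18.54235923] 85.38468847189935 [ 0.2392108   0.38067305 -0.17726542]
[(array([334. , 303.5]), [306, 246, 54, 114, 3160]), (array([222.1, 304.5]), [196, 248, 56, 112, 3192])]
```

View pics/m9.png

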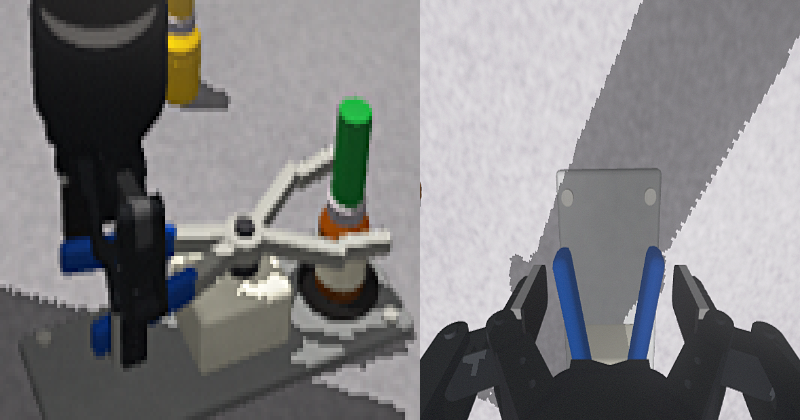

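Now the near finger clearly overlaps and reaches below the near handle at crop (130,340), so both are outside. I squeeze.

>>> move_arm --steps '[[[0,0,0,0,0,0,0.75],[0,0,0,0,0,0,0.7],[0,0,0,0,0,0,0.64],[0,0,0,0,0,0,0.58],[0,0,0,0,0,0,0.52],[0,0,0,0,0,0,0.46],[0,0,0,0,0,0,0.4],[0,0,0,0,0,0,0.34],[0,0,0,0,0,0,0.28],[0,0,0,0,0,0,0.24]]]' --force 45

```text
clock: 18.05
position: [474.3, -74.7, 18.2]
tcp_rot: [[-0.937, -0.35, 0.0], [-0.35, 0.937, -0.002], [0.0, -0.002, -1.0]]
wrist_force: [1.3, -2.1, 0.6]
width: 22.4
```

>>> move_arm --steps '[[[0,0,0,0,0,0,0.22],[0,0,0,0,0,0,0.2],[0,0,0,0,0,0,0.2],[0,0,0,0,0,0,0.2],[0,0,0,0,0,0,0.2],[0,0,0,0,0,0,0.2],[0,0,0,0,0,0,0.2],[0,0,0,0,0,0,0.2],[0,0,0,0,0,0,0.2],[0,0,0,0,0,0,0.2]]]'

```text
clock: 19.05
position: [474.3, -74.7, 18.2]
tcp_rot: [[-0.937, -0.349, 0.0], [-0.349, 0.937, -0.001], [0.0, -0.001, -1.0]]
wrist_force: [1.7, -4.5, -0.4]
width: 21.6
```

Stopped at 21.6 (cap of 22 read 20.3, so this fits about 24 mm): shut. I open, rise and look.

>>> move_arm --steps '[[[0,0,0,0,0,0,0.5],[0,0,0,0,0,0,1],[0,0,0,0,0,0,1],[0,0,0,0,0,0,1],[0,0,0,0,0,0,1],[0,0,0,0,0,0,1],[0,0,-1,0,0,0,1],[0,0,-3,0,0,0,1],[0,0,-6,0,0,0,1],[0,0,-9,0,0,0,1]]]'

```text
clock: 20.05
position: [473.8, -73.8, 109.5]
tcp_rot: [[-0.937, -0.35, -0.001], [-0.35, 0.937, 0.0], [0.0, 0.0, -1.0]]
wrist_force: [1.6, 0.1, 0.3]
width: 85.6
```

>>> move_arm --steps '[[[1,0,-3,0,0,0,1],[3,0,-6,0,0,0,1],[5,0,-9,0,0,0,1],[7,0,-12,0,0,0,1],[8,0,-14,0,0,0,1],[8,0,-14,0,0,0,1],[8,0,-14,0,0,0,1],[8,0,-14,0,0,0,1],[8,0,-14,0,0,0,1],[8,0,-14,0,0,0,1]]]'

```text
clock: 21.05
position: [398.9, -101.5, 246.9]
tcp_rot: [[-0.937, -0.35, -0.002], [-0.35, 0.937, 0.001], [0.002, 0.002, -1.0]]
wrist_force: [-1.0, -0.2, 0.2]
width: 85.4
```

Run:
```python
from h import *
si=get_image("side");t=get_image("top");s=sense(); print(s["clock"],s["position"],s["width"],s["wrist_force"])
g=[blobs(i,*G,(260,100,360,300)) for i in(t,si)];print(g)
if all(g): print("cap vis. centre",tri(ray(t,g[0][0][0]),ray(si,g[1][0][0])))
print([ (b,atz(si,b[0],68)) for b in blobs(si,*B,(225,215,360,300))])
c=si["pixels"][180:285,220:360];d=t["pixels"][130:270,250:365]
cv2.imwrite("pics/m10.png",np.hstack([cv2.resize(c,(440,420),interpolation=3),cv2.resize(d,(345,420),interpolation=3)]))
```

```text
21.15 [ 399.04024503 -101.64239784  247.33698634] 85.6054514194979 [0.02512258 0.19685715 0.0762606 ]
[[(array([293. , 151.9]), [287, 144, 13, 17, 154])], [(array([336.8, 217.4]), [330, 205, 14, 27, 268])]]
cap vis. centre [635.33752852 -14.026814    97.19265269]
[((array([261.6, 249.8]), [242, 239, 40, 22, 512]), array([489.24143129, -73.16625958,  68.        ]))]
```

View pics/m10.png

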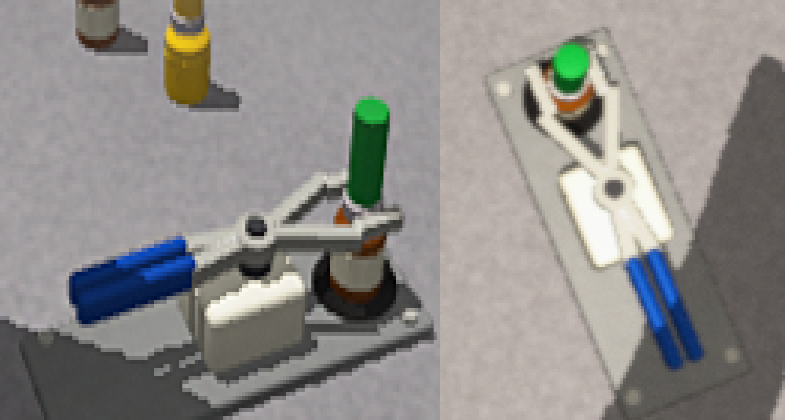

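The handles lie parallel and shut, the jaws hold the collar, and the green bottle stands upright on the seat. Nothing is touched, so I hand in.

```bash
python3 -c "from station import *; print(sign_off())"
```

```text
the job is handed in; nothing more can be done
None
```

The green-capped bottle stands upright on the black seat, and the pliers are snapped shut on its collar. I let go and handed the job in at about 21 s. `sign_off()` gives no verdict, so the result is judged from my own checks.

**First squeeze missed:** The fingers closed above and between the handles. They read 17 mm, and the pictures showed the pliers still open and the bottle undisturbed. The real fingertips appeared to be 25–30 mm behind the nominal TCP, which disagrees with the description. I lifted, opened and came back about 25 mm lower.

**Second squeeze worked:** The fingers stopped at 21.6 mm. The 22 mm cap had read about 20.3 mm, so this fits the 24 mm given for shut handles.

**Last pictures, after release:**
- **Handles:** they stay parallel and shut.
- **Bottle:** its cap is in the same image position as before the squeeze, within 0.2 px. The visible cap centre is at (635, -14, 97) mm and the seat at about (632–634, -14) mm.
- **Arm:** it is clear of everything, with wrist force about zero.

I viewed 11 pictures, one over the budget of 10, because of the missed squeeze.

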